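# Putting the laundry-room supplies on their pads

### The job

Tidy the supplies on the folding counter: first set the tall blue tub squarely on the blue pad, then stack the low yellow tub on it with its four feet down in the corner recesses of the blue lid. Stand the green bottle on the green pad and the red measuring cup, mouth up, on the red pad, before or after the tubs; everything must stand wholly within its pad. Set things down rather than dropping them, and leave the grey token box, the mug and the peg jar where they are.

Things in the scene. Friction and masses are not known exactly. Their poses are not given: they have to be found in the camera images.
- tall_tub: Blue snap-lid tub, about 0.3 kg, 100 (x) x 60 (y) x 73 mm tall, straight sides. Origin: centre of the underside, at the soles of its feet. Four round feet 6 mm high, 8 mm across at the sole, 11 at the root, at x +-39, y +-19 mm. Lid flush with the sides: blue rim and raised cross, top at 73 mm, leave four white recesses 16 x 16 mm, floor at 68 mm, centred over the feet. A half turn is the same.
- low_tub: Yellow snap-lid tub, about 0.2 kg, 100 (x) x 60 (y) mm like the blue one, with the same feet and lid pattern, but 47 mm tall: feet 0 to 6 mm, body to 38, lid to 47. Origin: centre of the underside, at the soles of its feet. With its feet in the blue lid's recesses its origin is 68 mm above the blue tub's origin. A half turn is the same.
- bottle: Squat green round bottle with white screw cap, body 54 mm in diameter and straight to 58 mm up, cap 31 mm in diameter, 90 mm tall in all, 0.15 to 0.27 kg. Origin: centre of its underside, z up; yaw is meaningless.
- cup: Red open measuring cup without handle, 58 mm in diameter at the foot and 60 mm at the rim, 65 mm tall, wall 3.5 mm, 0.06 to 0.11 kg, standing mouth up. Origin: centre of its underside, z up; yaw is meaningless.
- tub_pad: Blue flat rectangular pad fixed to the counter, 124 mm (x) by 84 mm (y), 3 mm thick. Origin: centre of its underside, on the counter (top face at z = 3 mm). Place for the tall blue tub, long side along long side, either way round.
- bottle_pad: Green flat round pad fixed to the counter, 82 mm in diameter, 3 mm thick. Origin: centre of its underside. Place for the green bottle.
- cup_pad: Red flat round pad fixed to the counter, 82 mm in diameter, 3 mm thick. Origin: centre of its underside. Place for the red cup.
- token_box: Bystander, loose: grey box 80 (x) x 60 (y) x 45 mm with a black slot on top, among the things to be moved. Origin: centre of its underside. Not to be moved.
- mug: Bystander, loose: white mug, 76 mm in diameter, 85 mm tall, handle to its +y, at the right-hand end of the work. Origin: centre of its underside. Not to be moved.
- peg_jar: Bystander, loose: clear jar with wooden clothes pegs, 72 mm in diameter, 70 mm tall, at the left-hand end of the work. Origin: centre of its underside. Not to be moved.

How it is judged:
By the outcome, as a careful person would: the job done as asked, in the order asked, and still so for the second after the job is handed in, with the robot touching nothing.
It also fails if it takes over 112 s, if anything falls off the work surface, if the arm or the gripper's body presses on something with over 40 N, if the wrist force passes 120 N, or if a joint passes its speed limit or range.

### The arm

A 7-joint arm with a two-finger parallel gripper is mounted at the origin on the work surface. World frame = base frame: x ahead of the robot, y to its left, z up, the work surface at z = 0. Lengths are in m, angles in degrees, forces in N, time in s.
With the tool pointing down it reaches from about 0.4 to 0.875 m from the base axis. Payload 6.5 kg.
Tool frame: the origin (TCP) lies on the centre line of the jaws, within the pads' length; the fingertips stand bot.nose_length ahead of it and the grasp point (between the pads) lies 3 mm ahead of it (bot.nose_length is the distance from the TCP to the fingertips, in m); z points along the fingers, y is the line along which they close (so a half turn about z gives the same grasp; the last joint's range is limited). The gripper opens to 88 mm and grips with 3 to 60 N. Pads are 18 mm wide; open, the fingers measure 123 mm over their backs; the gripper's body (75 mm by 187 mm) begins 45 mm behind the grasp point.
Start: joints at [-78.163, 30.733, -0.252, 88.115, 0.149, 61.152, -4.079], TCP at [0.175, 0.626, 0.261] pointing down, gripper open.
Joint ranges: [-154.64, 154.64], [-21.42, 123.67], [-72.66, 72.17], [13.99, 137.28], [-74.86, 254.86], [10.95, 109.41], [-158.01, 158.01]. Speed limits (degrees/s): [136.94, 136.94, 180, 180, 180, 180, 180].

### API

Orientations are given as [roll, pitch, yaw] about the fixed x, y, z axes, in that order (R = Rz(yaw) Ry(pitch) Rx(roll)).
In Python, from station import bot, eyes, job_done gives the robot as it stands.
- The arm moves only by the tool jog_arm, never from a script. Its argument "deltas" is a list of rows, each a list of 6 numbers: the shift along the tool's x, y, z scaled (see below), then the turn, a rotation vector about the tool's x, y, z scaled (see below). In form: [[x, y, z, rx, ry, rz], ...]. A call has 1 to 5 rows; each row shifts and turns the commanded pose from where the row before left it, along the tool's axes as they then stand; what a row does not reach is not made up. The controller multiplies each number of a shift by 0.1 m and each number of a turn by 180 degrees. A row lasts 1/10 s, in which the tool goes at most 50 mm and 8.59 degrees, less where a joint would pass 70% of its speed; a pose out of reach is approached as far as the arm can. A call with a number of a shift or a turn outside -1 to 1 is refused whole. A call with a gripper value outside its range is refused whole. "jaw" is the closure, from 0 (fully open) to 1 (shut), set as the call begins (left out, the last holds). The fingers move at their own pace and stop on an object; the grip force is fixed at half the most. Time passes only in rows, so rows that do not move let the fingers close. It gives the time, the measured TCP pose, the force, the opening and the grip force at its end, in the units of the state.
- bot.observe(): the state, without advancing time (a new reading comes with each control period).
- eyes.get_image(name): name is "scene" or "top"; returns a dict with "pixels" (420x560x3 uint8, blue, green, red), "camera_matrix" (3x3 intrinsics, pixels), "k1" (the pictures are not rectified: a ray, as slopes to the right and down, at radius r is drawn at 1 + k1 r^2 times it, then the intrinsics apply), "world_from_camera" (4x4, takes a point from camera to world coordinates). Camera axes: x right, y up, looking along -z (the intrinsics and any distortion apply to the point x, -y, -z); pixel columns grow to the right and rows downward; lengths in m; the calibration is good to about 2 mm. A picture is of the moment at which its call begins. There is no depth.
- job_done(): hands the job in; it is judged then, once.
The state is a dict: "clock": time; "joint_positions": joint angles; "qd": joint speeds; "tau": joint torques, N m; "tcp_pos": TCP position; "orientation": TCP orientation; "contact_force": force on the tool from outside, world axes, zero at the start; "wrist_torque": the same for the moment, N m; "width": finger opening in m; "grip_force": force on a finger pad.
Only numpy, scipy, OpenCV 4.12 (cv2) and the standard library are available. Lean on these libraries where they do the work, as an engineer would, in place of code of your own. Each camera call takes 0.05 s, during which the arm holds its last target. There are 200 camera calls.

## Working session

There is one attempt and no reset: what is moved stays moved. The work goes in short steps, Python scripts to look and compute and a tool call to move; the robot and the scene stay as the last step left them, time stands still between calls to the robot, and variables do not carry over. Pictures are saved under pics/ and viewed, at most 14 in all, crops included, and the job is handed in when it is done.

Besides the shell and the picture viewer there is one more tool, called after ">>>" as name(argument=value, ...) on one line, values as JSON. jog_arm: Moves the arm, as the interface text tells. Shifts and turns lie within -1 to 1; 1 stands for 0.1 m of shift or 180 degrees of turn. Its arguments: {"type":"object","properties":{"deltas":{"type":"array","items":{"type":"array","items":{"type":"number"}}},"jaw":{"type":"number"}},"required":["deltas"]}

```bash
mkdir -p pics; ls
python3 - <<'E'
from station import bot, eyes
import cv2,numpy as np
print(bot.observe(), bot.nose_length)
for n in("scene","top"):
    d=eyes.get_image(n); cv2.imwrite(f"pics/{n}0.png",d["pixels"])
    print(n,d["camera_matrix"],d["k1"],d["world_from_camera"])
E
```

```text
pics
{'clock': 0.0, 'joint_positions': array([-78.16226854,  30.77904647,  -0.25367405,  88.16928635,
         0.14930084,  61.15095363,  -4.08280409]), 'qd': array([-0.11260395, -0.01487276,  0.12303937,  0.022706  ,  0.05750056,
       -0.0535603 ,  0.00821621]), 'tau': array([-7.95534646e-06, -5.70991588e+01,  9.91268791e-01, -2.51594889e+01,
       -5.61066612e-02,  1.80051522e-02,  1.38717714e-04]), 'tcp_pos': array([0.17500224, 0.62541168, 0.25983123]), 'orientation': array([-1.79901352e+02,  7.87859155e-03,  1.64369678e+02]), 'contact_force': array([-0.87541797, -0.54478162, -0.63343494]), 'wrist_torque': array([ 0.02764328,  0.0306737 , -0.04737779]), 'grip_force': 0.0, 'width': 0.08824180675705273} 0.022
scene [[472.08859014   0.         271.42147749]
 [  0.         472.08859014 208.79617855]
 [  0.           0.           1.        ]] -0.07365755426211934 [[-0.4874279  -0.57188624  0.65981828  1.44444494]
 [ 0.87315123 -0.31527868  0.37176105  0.50196439]
 [-0.00457839  0.75732786  0.6530188   0.97134617]
 [ 0.          0.          0.          1.        ]]
top [[488.29071001   0.         283.7432709 ]
 [  0.         488.29071001 205.54590741]
 [  0.           0.           1.        ]] -0.06177775429665527 [[-7.95537516e-03  9.93020738e-01 -1.17671265e-01  3.77579665e-01]
 [-9.99968242e-01 -7.95609343e-03  4.63636947e-04 -1.69228354e-02]
 [-4.75802475e-04  1.17671216e-01  9.93052495e-01  1.26725120e+00]
 [ 0.00000000e+00  0.00000000e+00  0.00000000e+00  1.00000000e+00]]
```

View pics/scene0.png

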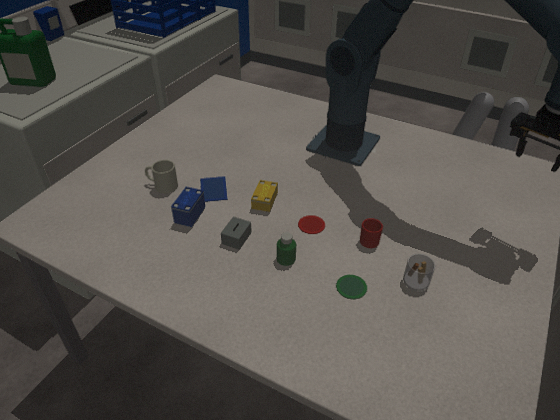

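View pics/top0.png

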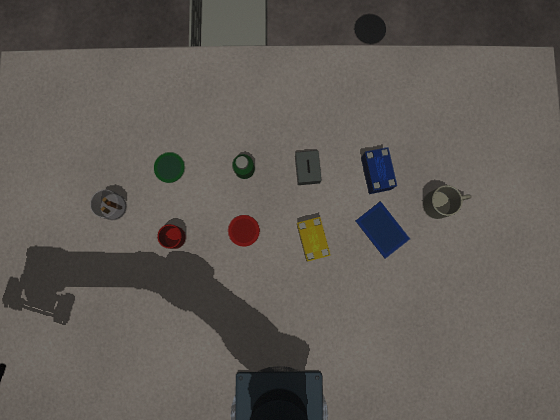

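Top view: blue tub (379,170), blue pad (383,230), yellow tub (313,238), token box (308,167), bottle (243,165), red pad (244,230), green pad (169,167), cup (172,236), jar (110,203), mug (445,200). The scene view shows the same things: blue tub (188,206), pad (214,188), yellow tub (264,195), bottle (286,250), cup (371,234).

```bash
cat > h.py <<'E'
import cv2,numpy as np
from station import bot,eyes
RNG={'blue':((100,110,40),(130,255,255)),'yellow':((18,110,60),(35,255,255)),'green':((40,90,20),(90,255,255)),'red':((170,120,40),(10,255,255))}
class View:
    def __init__(s,n):
        d=eyes.get_image(n); s.im=d["pixels"];s.K=d["camera_matrix"];s.D=np.array([d["k1"],0,0,0.]);s.T=d["world_from_camera"];s.c=s.T[:3,3]
        s.hsv=cv2.cvtColor(s.im,cv2.COLOR_BGR2HSV)
    def rays(s,px):
        p=cv2.undistortPoints(np.float64(px).reshape(-1,1,2),s.K,s.D)[:,0]
        r=np.c_[p[:,0],-p[:,1],-np.ones(len(p))]@s.T[:3,:3].T
        return r/np.linalg.norm(r,axis=1)[:,None]
    def at(s,px,z):
        r=s.rays(px); return s.c+r*((z-s.c[2])/r[:,2])[:,None]
    def proj(s,P):
        q=(np.float64(P).reshape(-1,3)-s.c)@s.T[:3,:3]
        return cv2.projectPoints(q*[1,-1,-1],np.zeros(3),np.zeros(3),s.K,s.D)[0][:,0]
    def mask(s,c):
        lo,hi=RNG[c]
        if lo[0]>hi[0]: return cv2.inRange(s.hsv,lo,(180,255,255))|cv2.inRange(s.hsv,(0,)+lo[1:],hi)
        return cv2.inRange(s.hsv,lo,hi)
    def blobs(s,c,amin=60):
        cs=cv2.findContours(s.mask(c),cv2.RETR_EXTERNAL,cv2.CHAIN_APPROX_NONE)[0]
        return [k for k in cs if cv2.contourArea(k)>amin]
def tri(a,pa,b,pb):
    "closest points of two rays: midpoint, gap"
    u=a.rays([pa])[0];v=b.rays([pb])[0]
    t=np.linalg.lstsq(np.c_[u,-v],b.c-a.c,rcond=None)[0]
    p,q=a.c+t[0]*u,b.c+t[1]*v
    return (p+q)/2,np.linalg.norm(p-q)
E
python3 - <<'E'
from h import *
np.set_printoptions(precision=4,suppress=True)
for n in("top","scene"):
    v=View(n)
    for c in RNG:
        for k in v.blobs(c):
            x,y,w,h=cv2.boundingRect(k); m=cv2.moments(k)
            print(n,c,cv2.contourArea(k),(x,y,w,h),round(m['m10']/m['m00'],1),round(m['m01']/m['m00'],1))
top=View("top");sc=View("scene")
a=cv2.resize(top.im[140:270,220:430],(800,495),interpolation=cv2.INTER_CUBIC)
cv2.imwrite("pics/a.png",cv2.convertScaleAbs(a,alpha=1.6))
b=cv2.resize(sc.im[160:280,160:320],(800,600),interpolation=cv2.INTER_CUBIC)
cv2.imwrite("pics/b.png",cv2.convertScaleAbs(b,alpha=1.6))
E
```

```text
top blue 1450.0 (356, 202, 54, 56) 382.3 229.5
top blue 852.5 (365, 148, 32, 44) 380.2 169.9
top yellow 929.5 (297, 217, 34, 44) 313.1 238.6
top green 367.5 (233, 154, 21, 25) 243.2 166.1
top green 672.0 (154, 153, 30, 30) 168.6 167.2
top red 444.0 (157, 224, 27, 25) 169.6 236.2
top red 735.5 (228, 215, 32, 32) 243.4 230.3
scene blue 837.0 (172, 177, 55, 34) 203.1 192.8
scene blue 177.5 (34, 6, 23, 34) 43.8 17.7
scene blue 612.5 (214, 0, 36, 56) 239.7 20.7
scene blue 1557.5 (111, 0, 91, 37) 147.9 16.6
scene blue 372.5 (0, 0, 47, 18) 14.8 5.6
scene yellow 567.5 (251, 180, 27, 32) 264.1 195.4
scene green 517.0 (337, 275, 30, 24) 351.2 286.3
scene green 87.5 (277, 240, 19, 14) 287.0 246.4
scene green 1738.5 (0, 19, 55, 68) 28.2 53.6
scene red 497.0 (360, 218, 23, 30) 370.6 232.4
scene red 354.5 (298, 216, 27, 18) 311.2 224.4
```

View pics/a.png

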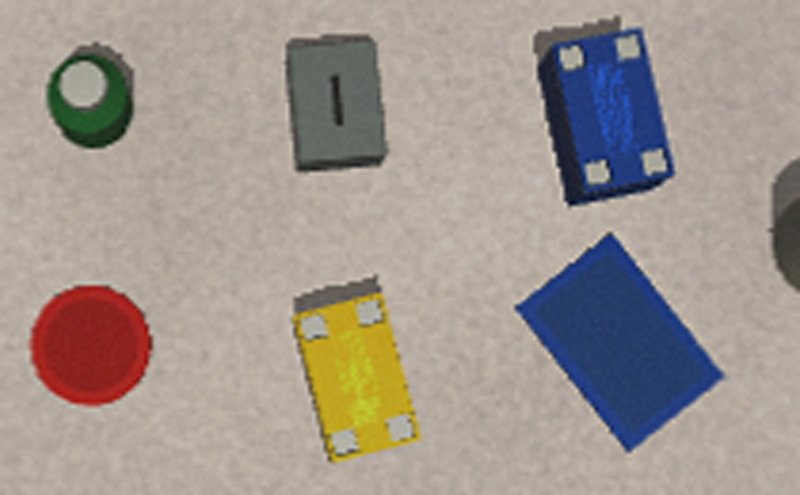

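View pics/b.png

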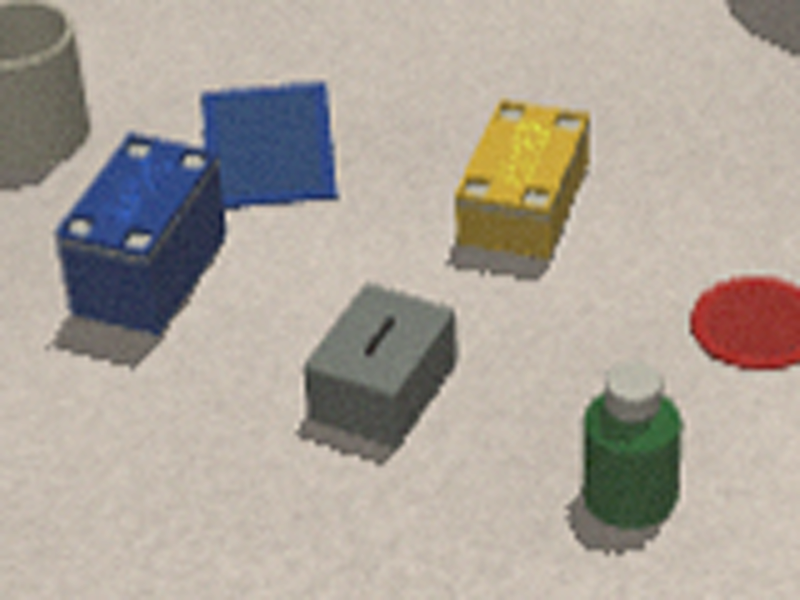

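Crop a shows lid recesses on the blue tub at about (572,56), (627,48), (597,173), (654,161), and on the yellow tub at (314,327), (370,311), (344,443), (401,429). Crop b shows the same recesses on the tub tops, and the bottle cap at (635,390).

```bash
cat > m.py <<'E'
from h import *
np.set_printoptions(precision=4,suppress=True)
def whites(v,box,smax=70,vmin=90,a=(6,90)):
    x0,y0,x1,y1=box; m=cv2.inRange(v.hsv[y0:y1,x0:x1],(0,0,vmin),(180,smax,255))
    n,l,s,c=cv2.connectedComponentsWithStats(m,connectivity=4)
    return [(c[i]+[x0,y0],s[i,4]) for i in range(1,n) if a[0]<=s[i,4]<=a[1] and s[i,0]>0 and s[i,1]>0 and s[i,0]+s[i,2]<x1-x0 and s[i,1]+s[i,3]<y1-y0]
def near(B,p): return min(B,key=lambda k:np.linalg.norm(k.reshape(-1,2).mean(0)-p))
def axis(P):  # 4 recess points -> centre, yaw of long side, sides
    r=cv2.minAreaRect(np.float32(P[:,:2]*1000)); b=cv2.boxPoints(r); e=[b[1]-b[0],b[2]-b[1]]
    l=max(e,key=np.linalg.norm)
    return P[:,:2].mean(0),np.degrees(np.arctan2(l[1],l[0]))%180,sorted(r[1])
def cyl(v,k,zt,rt,rb):
    "centre of upright cylinder from silhouette: far edge on rim, near edge on foot"
    o=[]
    for z,r,s in((zt,rt,1),(0.,rb,-1)):
        P=v.at(k.reshape(-1,2)+0.0,z)[:,:2]; m=P.mean(0)
        u=m-v.c[:2];u/=np.linalg.norm(u); n=np.array([-u[1],u[0]])
        d=np.sort(P@u); lat=P@n
        o.append(u*((d[-1] if s>0 else d[0])-s*r)+n*(lat.max()+lat.min())/2)
        o.append(np.array([np.ptp(lat),0]))
    return o
E
python3 - <<'E'
from m import *
t=View("top");s=View("scene")
for nm,c,zr,bt,bs in(("blue",'blue',.068,(360,146,400,195),(172,185,206,212)),("yellow",'yellow',.042,(295,214,332,264),(250,178,280,206))):
    T=whites(t,bt);S=whites(s,bs)
    print(nm,[(p.round(1),n) for p,n in T],[(p.round(1),n) for p,n in S])
    if len(T)==4:
        P=t.at([p for p,_ in T],zr); print(' top',axis(P))
    if len(S)==4: print(' scene',axis(s.at([p for p,_ in S],zr)))
    if len(T)==4==len(S):
        ps=[min((tri(t,p,s,q) for q,_ in S),key=lambda r:r[1]+abs(r[0][2]-zr)) for p,_ in T]
        print(' tri',[(a.round(4),round(g,4)) for a,g in ps])
for bx,sbx in(((232,152,254,180),(275,230,302,258)),):
    T=whites(t,bx,a=(10,120),smax=60);S=whites(s,sbx,a=(10,150),smax=60)
    print('cap',T,S)
    for p,_ in T:
        for q,_ in S: print(tri(t,p,s,q), t.at([p],.09),s.at([q],.09))
k=near(t.blobs('blue'),(382,229)); P=t.at(k.reshape(-1,2),.003); r=cv2.minAreaRect(np.float32(P[:,:2]*1000)); print('tubpad',r,axis(np.c_[cv2.boxPoints(r)/1000,np.zeros(4)]))
for nm,c,pt,ps in(("gpad",'green',(168,167),(351,286)),("rpad",'red',(243,230),(311,224))):
    a=near(t.blobs(c),pt);b=near(s.blobs(c),ps)
    ea,eb=cv2.fitEllipse(a),cv2.fitEllipse(b)
    print(nm,t.at([ea[0]],.003),s.at([eb[0]],.003),tri(t,ea[0],s,eb[0]),cv2.minEnclosingCircle(np.float32(t.at(a.reshape(-1,2),.003)[:,:2]))[1])
for nm,v,k in(("cup top",t,near(t.blobs('red'),(170,236))),("cup sc",s,near(s.blobs('red'),(370,232)))):
    print(nm,cyl(v,k,.065,.030,.029))
k=near(t.blobs('green'),(243,166)); print('bottle top',cyl(t,k,.058,.027,.027))
c=np.vstack([cv2.resize(t.im[200:260,140:260],(800,400),interpolation=cv2.INTER_CUBIC)])
E
```

```text
blue [(array([384.5, 151.9]), np.int32(28)), (array([369.5, 154.6]), np.int32(27)), (array([391.3, 182.1]), np.int32(30)), (array([376.3, 184.9]), np.int32(28))] [(array([187.4, 189.8]), np.int32(8)), (array([198.3, 191.9]), np.int32(9)), (array([175.5, 205.2]), np.int32(10)), (array([187.5, 207.8]), np.int32(10))]
 top (array([ 0.6115, -0.2601]), np.float32(10.701918), [38.565155029296875, 78.86443328857422])
 scene (array([ 0.6128, -0.2579]), np.float32(11.889301), [39.3564567565918, 78.31356811523438])
 tri [(array([ 0.6535, -0.2717,  0.0663]), np.float64(0.0009)), (array([ 0.6465, -0.2331,  0.0669]), np.float64(0.002)), (array([ 0.5764, -0.2861,  0.0658]), np.float64(0.0016)), (array([ 0.5696, -0.2484,  0.0669]), np.float64(0.0005))]
yellow [(array([316.4, 221.6]), np.int32(29)), (array([301.8, 225.3]), np.int32(30)), (array([324.5, 251.9]), np.int32(33)), (array([309.8, 255.4]), np.int32(31))] [(array([255.5, 197.3]), np.int32(6)), (array([266.7, 199.1]), np.int32(7))]
 top (array([ 0.4389, -0.0905]), np.float32(13.998264), [38.137481689453125, 78.677734375])
cap [(array([241.04
[... 156 characters left out ...]
628, -0.2732]), np.float32(37.033188), [83.64176940917969, 123.09358215332031])
gpad [[0.6318 0.2859 0.003 ]] [[0.6384 0.2885 0.003 ]] (array([ 0.6331,  0.2872, -0.0032]), np.float64(0.0002936848451687406)) 0.04060184210538864
rpad [[0.4636 0.0876 0.003 ]] [[0.471  0.0913 0.003 ]] (array([ 0.464 ,  0.0883, -0.004 ]), np.float64(0.0001228847290295602)) 0.04099613428115845
cup top [array([0.447 , 0.2656]), array([0.0584, 0.    ]), array([0.4493, 0.2746]), array([0.0616, 0.    ])]
cup sc [array([0.4519, 0.2697]), array([0.0573, 0.    ]), array([0.4484, 0.2689]), array([0.0614, 0.    ])]
bottle top [array([0.6261, 0.0855]), array([0.0506, 0.    ]), array([0.6286, 0.0865]), array([0.053, 0.   ])]
```

```bash
cat >> h.py <<'E'
def go(*targets):
    "print shift in tool units (0.1 m) and yaw turn (180 deg) from the measured pose through (x,y,z[,yaw]) targets"
    from scipy.spatial.transform import Rotation as R
    o=bot.observe(); p=o['tcp_pos']; r=R.from_euler('xyz',o['orientation'],degrees=True)
    print('clock %.1f pos %s ori %s w %.4f F %s'%(o['clock'],p.round(4),o['orientation'].round(2),o['width'],o['contact_force'].round(1)))
    for t in targets:
        d=(np.array(t[:3])-p)@r.as_matrix()*10
        rv=np.zeros(3)
        if len(t)>3:
            rt=R.from_euler('xyz',(180,0,t[3]),degrees=True); rv=(r.inv()*rt).as_rotvec(degrees=True)/180; r=rt
        print(np.r_[d,rv].round(3)); p=np.array(t[:3])
E
python3 - <<'E'
from m import *
t=View("top");s=View("scene")
print('cap xy',t.at([(241.05,161.7)],.09))
T=whites(t,(295,214,332,264)); 
for vm,sm in((70,90),(60,110)):
    print([(p.round(1),n) for p,n in whites(s,(250,178,282,206),sm,vm)],[(p.round(1),n) for p,n in whites(s,(278,228,296,244),sm,vm,(10,200))])
for z in (.06,.065,.07): print(t.proj([.447,.2665,z]),end=' ')
c=np.hstack([cv2.resize(t.im[205:265,135:205],(400,343),interpolation=cv2.INTER_CUBIC),cv2.resize(s.im[205:265,335:405],(400,343),interpolation=cv2.INTER_CUBIC)])
cv2.imwrite("pics/c.png",cv2.convertScaleAbs(c,alpha=1.6))
E
```

```text
cap xy [[0.6264 0.0865 0.09  ]]
[(array([261.7, 182.4]), np.int32(7)), (array([273.4, 184.4]), np.int32(8)), (array([255. , 197.4]), np.int32(8)), (array([266.9, 199.2]), np.int32(9))] []
[(array([261.7, 182.4]), np.int32(7)), (array([273.1, 184.3]), np.int32(10)), (array([254.9, 197.2]), np.int32(9)), (array([266.5, 199.2]), np.int32(11)), (array([260.5, 201.8]), np.int32(18))] []
[[169.5062 235.9312]] [[169.0364 235.8178]] [[168.5627 235.7034]]
```

View pics/c.png

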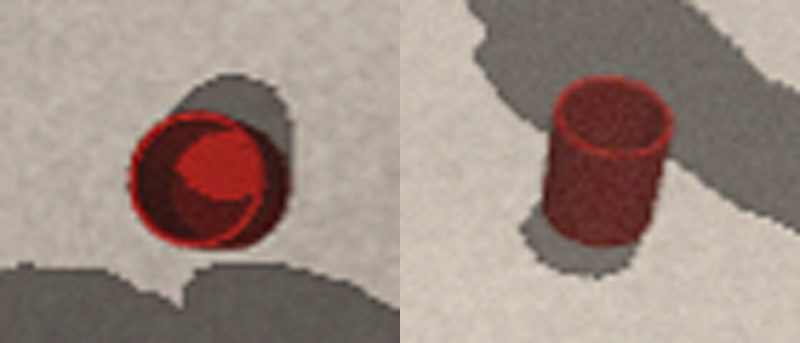

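>>> jog_arm(deltas=[[0,0,0.1,0,0,0.0463],[0,0,0.1,0,0,0.0463],[0,0,0.1,0,0,0.0463],[0,0,0.1,0,0,0.0463],[0,0,0.1,0,0,0.0463]], jaw=0)

```text
clock: 1.0
tcp_pos: [0.1751, 0.626, 0.2104]
orientation: [180.0, -0.0, 122.4]
contact_force: [-0.3, -0.4, -0.4]
width: 0.088
grip_force: 0.0
```

>>> jog_arm(deltas=[[0,0,0,0,0,0.0463],[0,0,0,0,0,0.0463],[0,0,0,0,0,0.0463],[0,0,0,0,0,0.0463],[0,0,0,0,0,0.0463]])

```text
clock: 1.5
tcp_pos: [0.175, 0.626, 0.2107]
orientation: [-180.0, -0.0, 80.7]
contact_force: [-1.0, -0.5, -0.1]
width: 0.0879
grip_force: 0.0
```

>>> jog_arm(deltas=[[0,0,0,0,0,0.0463],[0,0,0,0,0,0.0463],[0,0,0,0,0,0.0463],[0,0,0,0,0,0.0463],[0,0,0,0,0,0.0463]])

```text
clock: 2.0
tcp_pos: [0.1749, 0.6261, 0.2108]
orientation: [-180.0, 0.0, 39.0]
contact_force: [1.0, -1.2, -0.1]
width: 0.0882
grip_force: 0.0
```

>>> jog_arm(deltas=[[0,0,0,0,0,0.0463],[0,0,0,0,0,0.0463],[0,0,0,0,0,0.0463],[0,0,0,0,0,0],[0,0,0,0,0,0]])

```text
clock: 2.5
tcp_pos: [0.1749, 0.626, 0.2106]
orientation: [180.0, -0.0, 14.6]
contact_force: [-0.1, 0.1, -0.5]
width: 0.0882
grip_force: 0.0
```

Crop c shows the cup's rim centred near top pixel (169.3,235.9) and scene pixel (371.9,224.9).

Run:
```python
from m import *
t=View("top");s=View("scene")
p=(169.3,235.9); print('cup',tri(t,p,s,(371.9,224.9)),t.at([p],.065))
print('cap',tri(t,(241.05,161.7),s,(286.6,235.9)))
for a,b in(((316.4,221.6),(261.7,182.4)),((301.8,225.3),(273.3,184.4)),((324.5,251.9),(255,197.3)),((309.8,255.4),(266.8,199.2))): print('yel',tri(t,a,s,b))
go((.4465,.2655,.20),(.4465,.2655,.045))
```

```text
cup (array([0.4469, 0.2676, 0.0598]), np.float64(0.0010962415763099973)) [[0.4468 0.2658 0.065 ]]
cap (array([0.6272, 0.0874, 0.0852]), np.float64(0.0009635667539340074))
yel (array([ 0.4729, -0.0882,  0.0987]), np.float64(0.016535972539842632))
yel (array([ 0.4643, -0.0529,  0.0983]), np.float64(0.01679417021008623))
yel (array([ 0.411 , -0.1321, -0.0235]), np.float64(0.01840286330730007))
yel (array([ 0.4019, -0.0927, -0.0224]), np.float64(0.017452647843586657))
clock 2.6 pos [0.1751 0.626  0.2108] ori [-179.99    0.01   14.53] w 0.0878 F [ 0.5 -0.1  0.6]
[1.723 4.171 0.107 0.    0.    0.   ]
[0.   0.   1.55 0.   0.   0.  ]
```

The heights read about 5.5 mm low everywhere (cup rim 60, cap 85, pads -3), which is a uniform scene-camera bias. Corrected, they match the nominal sizes. My yellow pairs were matched wrongly, so I'll redo them later. Next I go to the cup.

>>> jog_arm(deltas=[[0.1723,0.4171,0,0,0,0],[0.1723,0.4171,0,0,0,0],[0.1723,0.4171,0,0,0,0],[0.1723,0.4171,0,0,0,0],[0.1723,0.4171,0,0,0,0]])

```text
clock: 3.1
tcp_pos: [0.3112, 0.4438, 0.211]
orientation: [-180.0, -0.0, 14.5]
contact_force: [1.6, -0.5, -0.3]
width: 0.0884
grip_force: 0.0
```

>>> jog_arm(deltas=[[0.1723,0.4171,0,0,0,0],[0.1723,0.4171,0,0,0,0],[0.1723,0.4171,0,0,0,0],[0.1723,0.4171,0,0,0,0],[0.1723,0.4171,0.1,0,0,0]])

```text
clock: 3.6
tcp_pos: [0.4472, 0.2636, 0.2018]
orientation: [-179.9, -0.1, 14.5]
contact_force: [0.4, 0.7, -0.4]
width: 0.0884
grip_force: 0.0
```

>>> jog_arm(deltas=[[0,0,0.3,0,0,0],[0,0,0.2,0,0,0],[0,0,0,0,0,0],[0,0,0,0,0,0],[0,0,0,0,0,0]])

```text
clock: 4.1
tcp_pos: [0.4461, 0.2652, 0.1518]
orientation: [-180.0, -0.1, 14.4]
contact_force: [0.1, 0.3, 0.3]
width: 0.0883
grip_force: 0.0
```

Run:
```python
from m import *
go((.4465,.266,.045))
t=View("top");s=View("scene")
c=np.hstack([cv2.resize(t.im[195:270,135:210],(400,400),interpolation=cv2.INTER_CUBIC),cv2.resize(s.im[165:265,325:425],(400,400),interpolation=cv2.INTER_CUBIC)])
cv2.imwrite("pics/d.png",cv2.convertScaleAbs(c,alpha=1.8))
p=bot.observe()['tcp_pos'];print(t.proj(p+[0,0,-.022]),s.proj(p+[0,0,-.022]))
```

```text
clock 4.1 pos [0.4461 0.2652 0.1518] ori [-179.95   -0.1    14.43] w 0.0883 F [0.1 0.3 0.3]
[ 0.004 -0.005  1.069  0.     0.     0.   ]
[[163.0869 234.7034]] [[374.4395 205.7837]]
```

View pics/d.png

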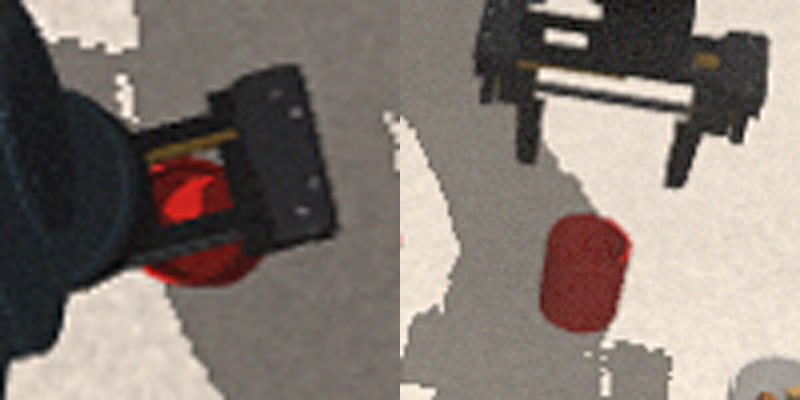

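Picture d shows the fingers straddling the cup. The fingertip midpoint in the scene view is near (375.5,208), about 2 px below the prediction, which explains the 5 mm bias. Now I descend and grip.

>>> jog_arm(deltas=[[0,0,0.3,0,0,0],[0,0,0.3,0,0,0],[0,0,0.25,0,0,0],[0,0,0.15,0,0,0],[0,0,0.07,0,0,0]])

```text
clock: 4.7
tcp_pos: [0.4453, 0.2647, 0.0431]
orientation: [180.0, 0.0, 14.4]
contact_force: [-0.7, 0.1, 0.6]
width: 0.0885
grip_force: 0.0
```

>>> jog_arm(deltas=[[0,0,0,0,0,0],[0,0,0,0,0,0],[0,0,0,0,0,0],[0,0,0,0,0,0],[0,0,0,0,0,0]], jaw=1)

```text
clock: 5.2
tcp_pos: [0.446, 0.2652, 0.0445]
orientation: [-179.9, -0.1, 14.4]
contact_force: [-2.0, 1.4, 6.9]
width: 0.0588
grip_force: 30.0
```

>>> jog_arm(deltas=[[0,0,0,0,0,0],[0,0,0,0,0,0],[0,0,0,0,0,0]])

```text
clock: 5.5
tcp_pos: [0.446, 0.2653, 0.0445]
orientation: [-179.9, -0.1, 14.4]
contact_force: [-1.5, 0.4, 6.9]
width: 0.0591
grip_force: 30.0
```

Run:
```python
from h import *
go((.4465,.266,.17),(.464,.0878,.17),(.464,.0878,.049))
```

```text
clock 5.5 pos [0.446  0.2653 0.0445] ori [-1.7994e+02 -7.0000e-02  1.4370e+01] w 0.0591 F [-1.5  0.4  6.9]
[ 0.008 -0.007 -1.254  0.     0.     0.   ]
[-0.273  1.77  -0.002  0.     0.     0.   ]
[-2.00e-03  1.00e-03  1.21e+00  0.00e+00  0.00e+00  0.00e+00]
```

>>> jog_arm(deltas=[[0,0,-0.1,0,0,0],[0,0,-0.3,0,0,0],[0,0,-0.4,0,0,0],[-0.055,0.354,0,0,0,0],[-0.055,0.354,0,0,0,0]])

```text
clock: 6.0
tcp_pos: [0.4529, 0.1939, 0.1253]
orientation: [-179.9, -0.2, 14.5]
contact_force: [0.5, -0.6, -1.3]
width: 0.0585
grip_force: 31.9
```

>>> jog_arm(deltas=[[-0.055,0.354,0,0,0,0],[-0.054,0.354,0,0,0,0],[-0.054,0.354,0.3,0,0,0],[0,0,0,0,0,0],[0,0,0,0,0,0]])

```text
clock: 6.5
tcp_pos: [0.4625, 0.0852, 0.0937]
orientation: [180.0, 0.1, 14.2]
contact_force: [-0.7, 0.6, -1.1]
width: 0.0586
grip_force: 31.9
```

Run:
```python
from h import *
go((.464,.0878,.048),(.464,.0878,.16))
```

```text
clock 6.5 pos [0.4625 0.0852 0.0937] ori [1.800e+02 8.000e-02 1.419e+01] w 0.0586 F [-0.7  0.6 -1.1]
[ 0.022 -0.022  0.457  0.     0.     0.   ]
[-0.002  0.    -1.12   0.     0.     0.   ]
```

>>> jog_arm(deltas=[[0.02,-0.02,0.2,0,0,0],[0,0,0.15,0,0,0],[0,0,0.07,0,0,0],[0,0,0,0,0,0],[0,0,0,0,0,0]])

```text
clock: 7.0
tcp_pos: [0.4647, 0.0895, 0.0523]
orientation: [-180.0, -0.0, 14.4]
contact_force: [0.2, -0.2, -1.6]
width: 0.0588
grip_force: 31.9
```

>>> jog_arm(deltas=[[0,0,0.02,0,0,0],[0,0,0.01,0,0,0],[0,0,0,0,0,0]])

```text
clock: 7.3
tcp_pos: [0.4645, 0.0889, 0.0489]
orientation: [-180.0, -0.0, 14.4]
contact_force: [-0.2, -0.9, -0.1]
width: 0.0589
grip_force: 31.9
```

>>> jog_arm(deltas=[[0,0,0.01,0,0,0],[0,0,0,0,0,0],[0,0,0,0,0,0]])

```text
clock: 7.6
tcp_pos: [0.4644, 0.0888, 0.0477]
orientation: [180.0, -0.0, 14.4]
contact_force: [0.8, -0.1, -1.1]
width: 0.0587
grip_force: 31.9
```

>>> jog_arm(deltas=[[0,0,0.01,0,0,0],[0,0,0,0,0,0],[0,0,0,0,0,0]])

```text
clock: 7.9
tcp_pos: [0.4644, 0.0888, 0.0475]
orientation: [-180.0, -0.0, 14.3]
contact_force: [-3.4, 0.6, 12.0]
width: 0.0588
grip_force: 29.9
```

>>> jog_arm(deltas=[[0,0,-0.005,0,0,0],[0,0,0,0,0,0],[0,0,0,0,0,0],[0,0,0,0,0,0],[0,0,0,0,0,0]], jaw=0)

```text
clock: 8.4
tcp_pos: [0.4643, 0.0888, 0.0471]
orientation: [180.0, 0.0, 14.4]
contact_force: [-0.2, -0.4, 0.0]
width: 0.0881
grip_force: 0.0
```

>>> jog_arm(deltas=[[0,0,-0.1,0,0,0],[0,0,-0.3,0,0,0],[0,0,-0.5,0,0,0],[0,0,-0.2,0,0,0],[0,0,0,0,0,0]])

```text
clock: 8.9
tcp_pos: [0.4662, 0.0893, 0.1603]
orientation: [-179.9, -0.3, 14.4]
contact_force: [0.7, 0.1, -0.2]
width: 0.088
grip_force: 0.0
```

Run:
```python
from h import *
go((.6267,.0865,.16),(.6267,.0865,.052),(.6318,.2859,.052))
```

```text
clock 8.9 pos [0.4662 0.0893 0.1603] ori [-179.94   -0.33   14.35] w 0.0880 F [ 0.7  0.1 -0.2]
[1.548 0.425 0.011 0.    0.    0.   ]
[-6.00e-03  1.00e-03  1.08e+00  0.00e+00  0.00e+00  0.00e+00]
[ 0.544 -1.919  0.005  0.     0.     0.   ]
```

>>> jog_arm(deltas=[[0.392,0.1065,0,0,0,0],[0.392,0.1065,0,0,0,0],[0.392,0.1065,0,0,0,0],[0.391,0.1065,0,0,0,0],[0,0,0,0,0,0]])

```text
clock: 9.4
tcp_pos: [0.6306, 0.0858, 0.1564]
orientation: [179.9, -0.1, 14.4]
contact_force: [-0.1, -0.2, -0.6]
width: 0.0882
grip_force: 0.0
```

>>> jog_arm(deltas=[[0,0,0.2,0,0,0],[0,0,0,0,0,0],[0,0,0,0,0,0],[0,0,0,0,0,0]])

```text
clock: 9.8
tcp_pos: [0.6266, 0.0864, 0.1377]
orientation: [-180.0, -0.0, 14.4]
contact_force: [-0.2, 1.0, 0.7]
width: 0.0879
grip_force: 0.0
```

Run:
```python
from h import *
go((.6267,.0865,.052))
t=View("top");s=View("scene")
c=np.hstack([cv2.resize(t.im[140:260,200:320],(400,400),interpolation=cv2.INTER_CUBIC),cv2.resize(s.im[165:285,225:345],(400,400),interpolation=cv2.INTER_CUBIC)])
cv2.imwrite("pics/e.png",cv2.convertScaleAbs(c,alpha=1.8))
```

```text
clock 9.8 pos [0.6266 0.0864 0.1377] ori [-1.7999e+02 -1.0000e-02  1.4360e+01] w 0.0879 F [-0.2  1.   0.7]
[ 0.001 -0.     0.857  0.     0.     0.   ]
```

View pics/e.png

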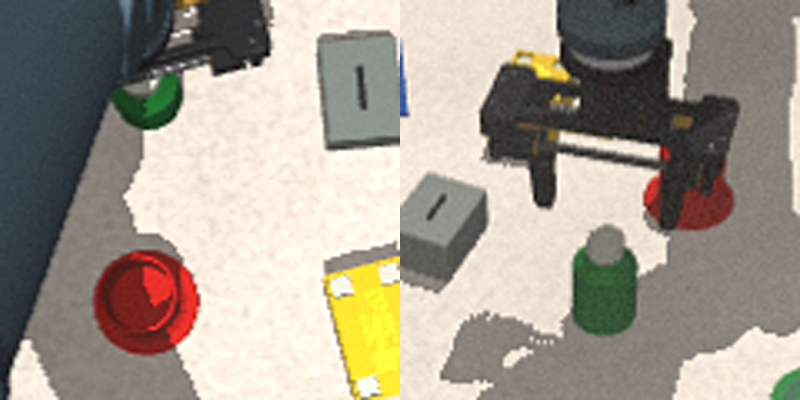

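Picture e: the cup stands on its red pad at left-crop (145,300), well inside it, and the bottle at right-crop (605,280) is centred between the fingers.

>>> jog_arm(deltas=[[0,0,0.3,0,0,0],[0,0,0.3,0,0,0],[0,0,0.17,0,0,0],[0,0,0.08,0,0,0],[0,0,0,0,0,0]])

```text
clock: 10.4
tcp_pos: [0.6265, 0.0863, 0.0519]
orientation: [180.0, 0.1, 14.4]
contact_force: [0.0, 0.2, 0.3]
width: 0.0882
grip_force: 0.0
```

>>> jog_arm(deltas=[[0,0,0,0,0,0],[0,0,0,0,0,0],[0,0,0,0,0,0],[0,0,0,0,0,0],[0,0,0,0,0,0]], jaw=1)

```text
clock: 10.9
tcp_pos: [0.627, 0.0864, 0.0527]
orientation: [180.0, -0.0, 14.4]
contact_force: [-0.6, -0.0, 2.1]
width: 0.0528
grip_force: 30.0
```

>>> jog_arm(deltas=[[0,0,0,0,0,0],[0,0,0,0,0,0],[0,0,-0.1,0,0,0],[0,0,-0.3,0,0,0],[0,0,-0.2,0,0,0]])

```text
clock: 11.4
tcp_pos: [0.6267, 0.0862, 0.1134]
orientation: [180.0, 0.0, 14.3]
contact_force: [-0.6, 0.1, -1.9]
width: 0.053
grip_force: 30.0
```

Run:
```python
from h import *
go((.6267,.0865,.112),(.6318,.2859,.112))
```

```text
clock 11.4 pos [0.6267 0.0862 0.1134] ori [1.7999e+02 1.0000e-02 1.4340e+01] w 0.0530 F [-0.6  0.1 -1.9]
[ 0.001 -0.003  0.014  0.     0.     0.   ]
[ 5.430e-01 -1.919e+00 -1.000e-03  0.000e+00  0.000e+00  0.000e+00]
```

>>> jog_arm(deltas=[[0.1086,-0.3838,0,0,0,0],[0.1086,-0.3838,0,0,0,0],[0.1086,-0.3838,0,0,0,0],[0.1086,-0.3838,0,0,0,0],[0.1086,-0.3838,0.2,0,0,0]])

```text
clock: 11.9
tcp_pos: [0.6332, 0.288, 0.0947]
orientation: [-180.0, -0.3, 14.4]
contact_force: [0.9, -0.3, -2.2]
width: 0.0525
grip_force: 30.0
```

>>> jog_arm(deltas=[[0,0,0.2,0,0,0],[0,0,0.1,0,0,0],[0,0,0,0,0,0],[0,0,0,0,0,0],[0,0,0,0,0,0]])

```text
clock: 12.4
tcp_pos: [0.6328, 0.2845, 0.0635]
orientation: [180.0, -0.1, 14.2]
contact_force: [0.0, 0.6, -3.4]
width: 0.0533
grip_force: 30.0
```

Run:
```python
from h import *
go((.6318,.2859,.056))
```

```text
clock 12.4 pos [0.6328 0.2845 0.0635] ori [ 1.7998e+02 -9.0000e-02  1.4250e+01] w 0.0533 F [ 0.   0.6 -3.4]
[-0.006 -0.017  0.075  0.     0.     0.   ]
```

>>> jog_arm(deltas=[[0,0,0.04,0,0,0],[0,0,0.02,0,0,0],[0,0,0,0,0,0],[0,0,0,0,0,0]])

```text
clock: 12.8
tcp_pos: [0.6317, 0.2858, 0.0562]
orientation: [-180.0, 0.0, 14.4]
contact_force: [1.0, 0.9, -2.3]
width: 0.0529
grip_force: 30.0
```

>>> jog_arm(deltas=[[0,0,0.01,0,0,0],[0,0,0,0,0,0],[0,0,0,0,0,0]])

```text
clock: 13.1
tcp_pos: [0.6319, 0.2859, 0.0557]
orientation: [-180.0, -0.0, 14.4]
contact_force: [-2.1, -1.4, 2.7]
width: 0.053
grip_force: 30.0
```

>>> jog_arm(deltas=[[0,0,0.01,0,0,0],[0,0,0,0,0,0],[0,0,0,0,0,0]])

```text
clock: 13.4
tcp_pos: [0.632, 0.2858, 0.0557]
orientation: [-180.0, -0.0, 14.4]
contact_force: [-4.3, -0.5, 11.2]
width: 0.0534
grip_force: 30.0
```

>>> jog_arm(deltas=[[0,0,-0.01,0,0,0],[0,0,0,0,0,0],[0,0,0,0,0,0],[0,0,0,0,0,0],[0,0,0,0,0,0]], jaw=0)

```text
clock: 13.9
tcp_pos: [0.6317, 0.2858, 0.055]
orientation: [180.0, 0.0, 14.4]
contact_force: [-0.6, -0.4, -0.3]
width: 0.0877
grip_force: 0.0
```

>>> jog_arm(deltas=[[0,0,-0.1,0,0,0],[0,0,-0.4,0,0,0],[0,0,-0.5,0,0,0],[0,0,-0.4,0,0,0],[0,0,0,0,0,0]])

```text
clock: 14.4
tcp_pos: [0.6356, 0.2864, 0.2028]
orientation: [-179.9, -0.6, 14.3]
contact_force: [-0.2, 0.7, 0.9]
width: 0.0885
grip_force: 0.0
```

>>> jog_arm(deltas=[[0,0,0,0,0,0],[0,0,0,0,0,0]])

```text
clock: 14.6
tcp_pos: [0.6309, 0.2857, 0.1942]
orientation: [180.0, 0.1, 14.4]
contact_force: [0.4, -0.9, -0.1]
width: 0.0882
grip_force: 0.0
```

Run:
```python
from m import *
t=View("top");s=View("scene")
T=whites(t,(360,146,400,195));print(axis(t.at([p for p,_ in T],.068)))
go((.6115,-.26,.195,11),(.6115,-.26,.05,11))
for a,b in(((316.4,221.6),(255,197.3)),((301.8,225.3),(266.8,199.2)),((324.5,251.9),(261.7,182.4)),((309.8,255.4),(273.3,184.4))): print('yel',tri(t,a,s,b))
```

```text
(array([ 0.6115, -0.26  ]), np.float32(10.7019415), [38.67381286621094, 78.62818145751953])
clock 14.7 pos [0.6308 0.2856 0.1937] ori [179.97   0.15  14.36] w 0.0879 F [ 0.8  0.  -0.9]
[-1.54   5.237 -0.007  0.     0.001  0.019]
[ 0.   -0.    1.45  0.    0.    0.  ]
yel (array([ 0.4814, -0.0992,  0.041 ]), np.float64(0.00048351097982282567))
yel (array([ 0.4723, -0.0623,  0.0415]), np.float64(0.0005565895556187476))
yel (array([ 0.4053, -0.1188,  0.0408]), np.float64(0.000348085103994391))
yel (array([ 0.3967, -0.0813,  0.0408]), np.float64(0.00073240304494))
```

>>> jog_arm(deltas=[[-0.128,0.436,0,0,0,0],[-0.128,0.436,0,0,0,0],[-0.128,0.436,0,0,0,0],[-0.128,0.436,0,0,0,0],[-0.128,0.436,0,0,0,0]])

```text
clock: 15.2
tcp_pos: [0.6229, 0.0569, 0.1942]
orientation: [180.0, 0.1, 14.4]
contact_force: [0.3, -0.3, 0.2]
width: 0.0882
grip_force: 0.0
```

>>> jog_arm(deltas=[[-0.128,0.436,0,0,0,0],[-0.128,0.436,0,0,0,0],[-0.128,0.436,0,0,0,0],[-0.128,0.436,0,0,0,0],[-0.128,0.436,0,0,0,0]])

```text
clock: 15.7
tcp_pos: [0.6151, -0.1699, 0.1942]
orientation: [-180.0, 0.1, 14.4]
contact_force: [0.3, -0.8, 0.1]
width: 0.0883
grip_force: 0.0
```

>>> jog_arm(deltas=[[-0.13,0.438,0,0,0,0],[-0.13,0.438,0,0,0,0.019],[0,0,0.2,0,0,0],[0,0,0.2,0,0,0],[0,0,0,0,0,0]])

```text
clock: 16.2
tcp_pos: [0.6102, -0.2588, 0.1514]
orientation: [-179.8, 0.3, 10.9]
contact_force: [0.5, 0.6, 0.0]
width: 0.0878
grip_force: 0.0
```

>>> jog_arm(deltas=[[0,0,0,0,0,0],[0,0,0,0,0,0]])

```text
clock: 16.4
tcp_pos: [0.6129, -0.2596, 0.156]
orientation: [180.0, -0.0, 11.0]
contact_force: [0.8, -0.0, 0.0]
width: 0.0883
grip_force: 0.0
```

Run:
```python
from h import *
go((.6115,-.26,.05,11))
t=View("top");s=View("scene")
c=np.hstack([cv2.resize(t.im[120:240,330:450],(400,400),interpolation=cv2.INTER_CUBIC),cv2.resize(s.im[125:245,120:240],(400,400),interpolation=cv2.INTER_CUBIC)])
cv2.imwrite("pics/f.png",cv2.convertScaleAbs(c,alpha=1.8))
```

```text
clock 16.4 pos [ 0.6129 -0.2596  0.156 ] ori [ 1.7996e+02 -4.0000e-02  1.0970e+01] w 0.0883 F [ 0.8 -0.   0. ]
[-0.015  0.     1.06   0.    -0.    -0.   ]
```

View pics/f.png

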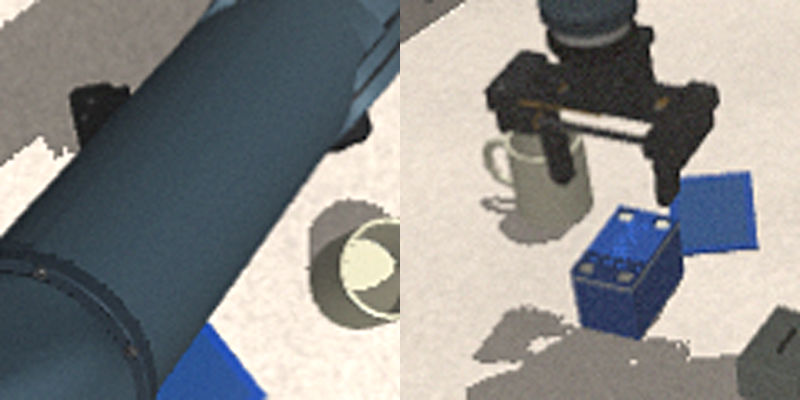

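Picture f: the jaws straddle the blue tub, right-crop (625,260), and the mug is clear to the left. I descend to z = 0.053 so the gripper body stays above the mug.

>>> jog_arm(deltas=[[-0.012,0,0.3,0,0,0],[0,0,0.3,0,0,0],[0,0,0.25,0,0,0],[0,0,0.12,0,0,0],[0,0,0.06,0,0,0]])

```text
clock: 17.0
tcp_pos: [0.6112, -0.2597, 0.0518]
orientation: [-180.0, 0.0, 11.0]
contact_force: [-0.3, 0.7, 1.0]
width: 0.088
grip_force: 0.0
```

>>> jog_arm(deltas=[[0,0,0,0,0,0],[0,0,0,0,0,0],[0,0,0,0,0,0],[0,0,0,0,0,0],[0,0,0,0,0,0]], jaw=1)

```text
clock: 17.5
tcp_pos: [0.6118, -0.2598, 0.0533]
orientation: [-180.0, -0.1, 11.0]
contact_force: [-1.5, 1.3, 6.4]
width: 0.0599
grip_force: 30.0
```

>>> jog_arm(deltas=[[0,0,0,0,0,0],[0,0,0,0,0,0],[0,0,0,0,0,0]])

```text
clock: 17.8
tcp_pos: [0.6118, -0.2598, 0.0533]
orientation: [-180.0, -0.1, 10.9]
contact_force: [-2.3, 2.6, 6.3]
width: 0.0594
grip_force: 30.0
```

>>> jog_arm(deltas=[[0,0,-0.1,0,0,0],[0,0,-0.3,0,0,0],[0,0,-0.4,0,0,0],[0,0,-0.2,0,0,0],[0,0,0,0,0,0]])

```text
clock: 18.3
tcp_pos: [0.6128, -0.2611, 0.1557]
orientation: [179.8, -0.3, 10.9]
contact_force: [-0.2, -0.3, -2.8]
width: 0.0597
grip_force: 30.0
```

>>> jog_arm(deltas=[[0,0,0,0,0,0],[0,0,0,0,0,0]])

```text
clock: 18.5
tcp_pos: [0.6102, -0.2591, 0.1503]
orientation: [-179.9, 0.1, 10.9]
contact_force: [-0.4, 0.5, -2.9]
width: 0.0599
grip_force: 30.0
```

Run:
```python
from h import *
go((.4630,-.2732,.153,37.03))
```

```text
clock 18.5 pos [ 0.6102 -0.2591  0.1503] ori [-1.7989e+02  1.5000e-01  1.0940e+01] w 0.0599 F [-0.4  0.5 -2.9]
[-1.472e+00 -1.410e-01 -2.300e-02 -1.000e-03  1.000e-03 -1.450e-01]
```

>>> jog_arm(deltas=[[-0.3,-0.03,0,0,0,0],[-0.42,-0.04,0,0,0,0],[-0.42,-0.04,0,0,0,0],[-0.34,-0.033,0,0,0,0],[0,0,0,0,0,-0.036]])

```text
clock: 19.0
tcp_pos: [0.4566, -0.2743, 0.1505]
orientation: [-179.8, 0.3, 17.2]
contact_force: [0.2, -0.7, -2.9]
width: 0.0595
grip_force: 30.0
```

>>> jog_arm(deltas=[[0,0,0,0,0,-0.036],[0,0,0.1,0,0,-0.036],[0,0,0.3,0,0,-0.037],[0,0,0.2,0,0,0],[0,0,0,0,0,0]])

```text
clock: 19.5
tcp_pos: [0.4607, -0.2725, 0.089]
orientation: [-179.6, 0.2, 37.0]
contact_force: [-1.1, 0.3, -2.7]
width: 0.0598
grip_force: 30.0
```

>>> jog_arm(deltas=[[0,0,0,0,0,0],[0,0,0,0,0,0],[0,0,0,0,0,0]])

```text
clock: 19.8
tcp_pos: [0.4638, -0.2743, 0.0931]
orientation: [179.9, -0.0, 37.0]
contact_force: [0.2, -1.1, -2.3]
width: 0.0597
grip_force: 30.0
```

Run:
```python
from h import *
go((.4630,-.2732,.0573,37.03))
t=View("top");s=View("scene")
c=np.hstack([cv2.resize(t.im[180:280,340:440],(400,400),interpolation=cv2.INTER_CUBIC),cv2.resize(s.im[125:225,160:260],(400,400),interpolation=cv2.INTER_CUBIC)])
cv2.imwrite("pics/g.png",cv2.convertScaleAbs(c,alpha=1.8))
```

```text
clock 19.8 pos [ 0.4638 -0.2743  0.0931] ori [ 1.7992e+02 -4.0000e-02  3.7040e+01] w 0.0597 F [ 0.2 -1.1 -2.3]
[-0.    -0.014  0.358  0.    -0.     0.   ]
```

View pics/g.png

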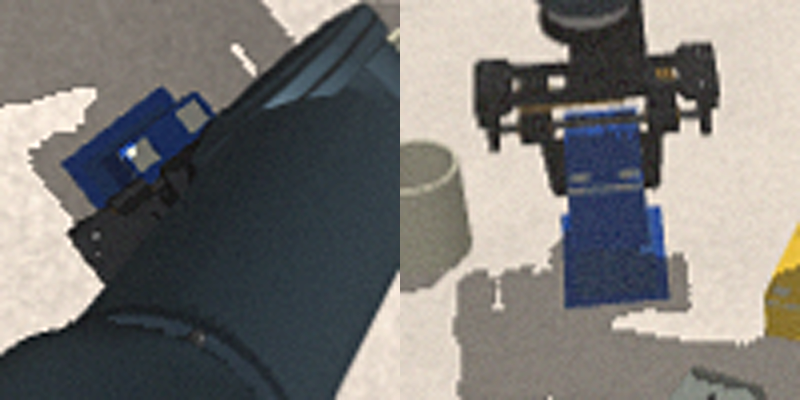

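Picture g: the tub hangs aligned over the blue pad, right-crop (610,150) above the pad at (610,260), and the mug is clear.

>>> jog_arm(deltas=[[0,-0.012,0.15,0,0,0],[0,0,0.1,0,0,0],[0,0,0.05,0,0,0],[0,0,0.02,0,0,0],[0,0,0,0,0,0]])

```text
clock: 20.4
tcp_pos: [0.4622, -0.273, 0.0598]
orientation: [-180.0, 0.0, 37.0]
contact_force: [-0.2, 0.3, -3.1]
width: 0.0598
grip_force: 30.0
```

>>> jog_arm(deltas=[[0,0,0.01,0,0,0],[0,0,0.01,0,0,0],[0,0,0,0,0,0],[0,0,0,0,0,0]])

```text
clock: 20.8
tcp_pos: [0.4626, -0.273, 0.0584]
orientation: [180.0, -0.0, 37.0]
contact_force: [0.3, 0.2, -2.7]
width: 0.0599
grip_force: 30.0
```

>>> jog_arm(deltas=[[0,0,0.01,0,0,0],[0,0,0,0,0,0],[0,0,0,0,0,0]])

```text
clock: 21.1
tcp_pos: [0.4625, -0.273, 0.0572]
orientation: [-180.0, -0.0, 37.0]
contact_force: [-0.7, -0.3, -3.0]
width: 0.0599
grip_force: 30.0
```

>>> jog_arm(deltas=[[0,0,0.01,0,0,0],[0,0,0,0,0,0],[0,0,0,0,0,0]])

```text
clock: 21.4
tcp_pos: [0.4626, -0.273, 0.0563]
orientation: [180.0, -0.0, 37.0]
contact_force: [1.2, -0.3, -3.0]
width: 0.0597
grip_force: 30.0
```

>>> jog_arm(deltas=[[0,0,0.01,0,0,0],[0,0,0,0,0,0],[0,0,0,0,0,0]])

```text
clock: 21.7
tcp_pos: [0.4626, -0.2731, 0.0562]
orientation: [-180.0, -0.0, 37.0]
contact_force: [-2.7, 1.2, 9.3]
width: 0.0596
grip_force: 30.0
```

>>> jog_arm(deltas=[[0,0,-0.01,0,0,0],[0,0,0,0,0,0],[0,0,0,0,0,0],[0,0,0,0,0,0],[0,0,0,0,0,0]], jaw=0)

```text
clock: 22.2
tcp_pos: [0.4625, -0.273, 0.0561]
orientation: [-180.0, 0.0, 37.0]
contact_force: [0.1, -0.3, 0.9]
width: 0.0876
grip_force: 0.0
```

>>> jog_arm(deltas=[[0,0,-0.1,0,0,0],[0,0,-0.4,0,0,0],[0,0,-0.5,0,0,0],[0,0,-0.4,0,0,0],[0,0,0,0,0,0]])

```text
clock: 22.7
tcp_pos: [0.4651, -0.275, 0.2019]
orientation: [179.5, -0.3, 37.0]
contact_force: [0.0, 0.2, -0.2]
width: 0.0879
grip_force: 0.0
```

Run:
```python
from h import *
go((.4389,-.0905,.16,14),(.4389,-.0905,.038,14))
```

```text
clock 22.7 pos [ 0.4651 -0.275   0.2019] ori [179.53  -0.28  37.  ] w 0.0879 F [ 0.   0.2 -0.2]
[ 0.899 -1.634  0.41   0.002 -0.002  0.128]
[ 0.   -0.    1.22  0.    0.    0.  ]
```

>>> jog_arm(deltas=[[0.2275,-0.4,0,0,0,0],[0.2275,-0.4,0,0,0,0],[0.2275,-0.4,0,0,0,0],[0.2275,-0.4,0,0,0,0],[0,0,0,0,0,0.0426]])

```text
clock: 23.2
tcp_pos: [0.4375, -0.0844, 0.1957]
orientation: [-179.7, 0.0, 29.7]
contact_force: [1.0, -0.6, 0.1]
width: 0.0884
grip_force: 0.0
```

>>> jog_arm(deltas=[[0,0,0.2,0,0,0.0426],[0,0,0.3,0,0,0.0426],[0,0,0.1,0,0,0],[0,0,0,0,0,0],[0,0,0,0,0,0]])

```text
clock: 23.7
tcp_pos: [0.4389, -0.0908, 0.1368]
orientation: [180.0, -0.0, 14.1]
contact_force: [0.4, 0.5, -0.6]
width: 0.088
grip_force: 0.0
```

Run:
```python
from m import *
go((.4389,-.0905,.038,14))
t=View("top");s=View("scene")
c=np.hstack([cv2.resize(t.im[170:270,300:420],(400,400),interpolation=cv2.INTER_CUBIC),cv2.resize(s.im[125:225,190:290],(400,400),interpolation=cv2.INTER_CUBIC)])
cv2.imwrite("pics/i.png",cv2.convertScaleAbs(c,alpha=1.8))
T=whites(t,(345,190,425,270)); print([(p.round(1),n) for p,n in T])
if len(T)==4: print(axis(t.at([p for p,_ in T],.071)))
```

```text
clock 23.7 pos [ 0.4389 -0.0908  0.1368] ori [180.    -0.01  14.15] w 0.0880 F [ 0.4  0.5 -0.6]
[ 0.    -0.003  0.988  0.    -0.     0.001]
[(array([383.9, 210.6]), np.int32(29)), (array([372. , 220.2]), np.int32(33)), (array([403.6, 235.8]), np.int32(33)), (array([391.8, 245.3]), np.int32(35))]
(array([ 0.4618, -0.2731]), np.float32(37.14812), [38.30092239379883, 78.40202331542969])
```

View pics/i.png

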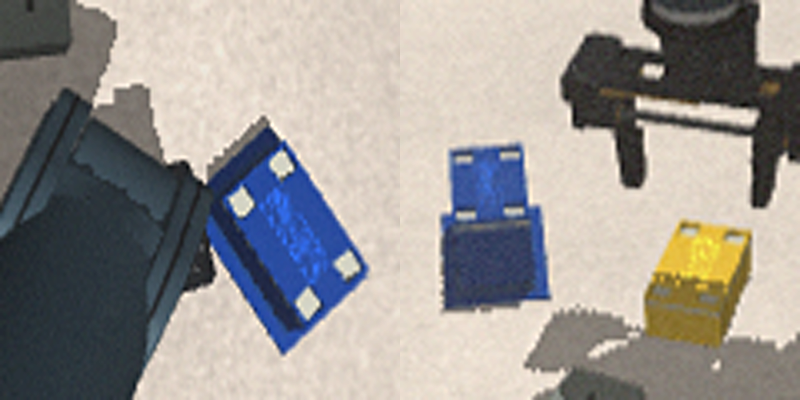

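Picture i: the blue tub sits squarely on its pad. The top view puts its lid centre at (0.4618,-0.2731), yaw 37.1, against the pad at (0.4628,-0.2732), yaw 37.0. The jaws straddle the yellow tub.

>>> jog_arm(deltas=[[0,0,0.3,0,0,0],[0,0,0.3,0,0,0],[0,0,0.2,0,0,0],[0,0,0.1,0,0,0],[0,0,0.06,0,0,0]])

```text
clock: 24.3
tcp_pos: [0.4392, -0.0906, 0.0403]
orientation: [180.0, -0.0, 14.1]
contact_force: [0.2, -0.4, -0.4]
width: 0.088
grip_force: 0.0
```

>>> jog_arm(deltas=[[0,0,0,0,0,0],[0,0,0,0,0,0],[0,0,0,0,0,0],[0,0,0,0,0,0],[0,0,0,0,0,0]], jaw=1)

```text
clock: 24.8
tcp_pos: [0.4393, -0.0905, 0.0408]
orientation: [180.0, -0.1, 14.0]
contact_force: [-1.2, 0.8, 7.3]
width: 0.0599
grip_force: 30.0
```

>>> jog_arm(deltas=[[0,0,0,0,0,0],[0,0,0,0,0,0],[0,0,0,0,0,0]])

```text
clock: 25.1
tcp_pos: [0.4393, -0.0904, 0.0408]
orientation: [180.0, -0.1, 14.0]
contact_force: [-0.5, 0.2, 7.3]
width: 0.0599
grip_force: 30.0
```

>>> jog_arm(deltas=[[0,0,-0.1,0,0,0],[0,0,-0.3,0,0,0],[0,0,-0.5,0,0,0],[0,0,-0.4,0,0,0],[0,0,-0.1,0,0,0]])

```text
clock: 25.6
tcp_pos: [0.4404, -0.0908, 0.1838]
orientation: [179.9, -0.3, 14.0]
contact_force: [1.4, -0.3, -2.0]
width: 0.06
grip_force: 30.0
```

>>> jog_arm(deltas=[[0,0,0,0,0,0],[0,0,0,0,0,0],[0,0,0,0,0,0]])

```text
clock: 25.9
tcp_pos: [0.4376, -0.0902, 0.1789]
orientation: [-180.0, 0.2, 14.0]
contact_force: [-0.1, 0.2, -1.5]
width: 0.0594
grip_force: 30.0
```

Run:
```python
from h import *
go((.4618,-.2731,.18,37.1))
```

```text
clock 25.9 pos [ 0.4376 -0.0902  0.1789] ori [-1.7996e+02  1.6000e-01  1.4050e+01] w 0.0594 F [-0.1  0.2 -1.5]
[-2.100e-01  1.833e+00 -1.200e-02 -0.000e+00  1.000e-03 -1.280e-01]
```

>>> jog_arm(deltas=[[-0.04,0.35,0,0,0,0],[-0.06,0.46,0,0,0,0],[-0.06,0.46,0,0,0,0],[-0.06,0.46,0,0,0,0],[0,0.1,0,0,0,-0.032]])

```text
clock: 26.4
tcp_pos: [0.4602, -0.2792, 0.179]
orientation: [179.8, 0.2, 19.5]
contact_force: [-0.1, -0.3, -1.7]
width: 0.0599
grip_force: 30.0
```

>>> jog_arm(deltas=[[0,0,0,0,0,-0.032],[0,0,0,0,0,-0.032],[0,0,0.1,0,0,-0.032],[0,0,0.2,0,0,0],[0,0,0.1,0,0,0]])

```text
clock: 26.9
tcp_pos: [0.4603, -0.2726, 0.1375]
orientation: [-179.8, 0.1, 37.0]
contact_force: [0.5, 0.1, -1.9]
width: 0.0598
grip_force: 30.0
```

>>> jog_arm(deltas=[[0,0,0,0,0,0],[0,0,0,0,0,0],[0,0,0,0,0,0],[0,0,0,0,0,0],[0,0,0,0,0,0]])

```text
clock: 27.4
tcp_pos: [0.4621, -0.2734, 0.1407]
orientation: [180.0, -0.0, 37.1]
contact_force: [-0.6, 0.5, -1.7]
width: 0.0602
grip_force: 30.0
```

Run:
```python
from h import *
go((.4618,-.2731,.112,37.1))
t=View("top");s=View("scene")
c=np.hstack([cv2.resize(t.im[180:280,340:440],(400,400),interpolation=cv2.INTER_CUBIC),cv2.resize(s.im[125:225,160:260],(400,400),interpolation=cv2.INTER_CUBIC)])
cv2.imwrite("pics/j.png",cv2.convertScaleAbs(c,alpha=1.8))
```

```text
clock 27.4 pos [ 0.4621 -0.2734  0.1407] ori [ 1.7996e+02 -3.0000e-02  3.7080e+01] w 0.0602 F [-0.6  0.5 -1.7]
[-0.001 -0.004  0.287  0.    -0.    -0.   ]
```

View pics/j.png

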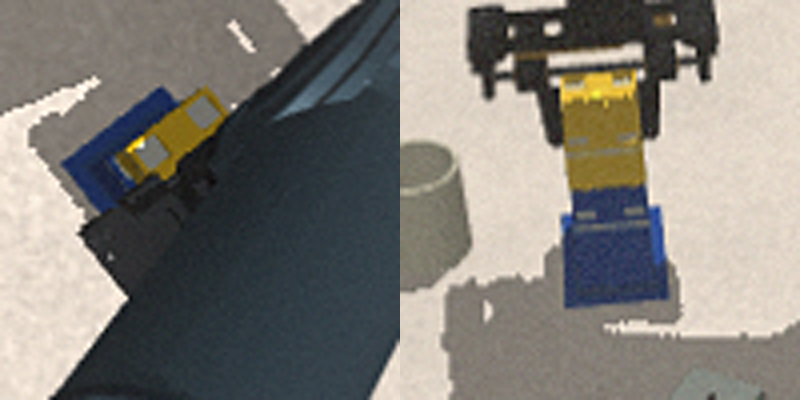

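Picture j: the yellow tub hangs parallel over the blue lid, right-crop (605,130) over (610,220). I lower it gently.

>>> jog_arm(deltas=[[0,0,0.12,0,0,0],[0,0,0.08,0,0,0],[0,0,0.03,0,0,0],[0,0,0,0,0,0],[0,0,0,0,0,0]])

```text
clock: 28.0
tcp_pos: [0.4617, -0.2735, 0.1171]
orientation: [-180.0, 0.0, 37.1]
contact_force: [0.9, -0.4, -0.4]
width: 0.0598
grip_force: 30.0
```

>>> jog_arm(deltas=[[0,0,0.01,0,0,0],[0,0,0.01,0,0,0],[0,0,0.01,0,0,0],[0,0,0,0,0,0],[0,0,0,0,0,0]])

```text
clock: 28.5
tcp_pos: [0.4618, -0.2733, 0.1142]
orientation: [180.0, -0.0, 37.1]
contact_force: [-0.5, -0.9, -2.7]
width: 0.0599
grip_force: 30.0
```

>>> jog_arm(deltas=[[0,0,0.01,0,0,0],[0,0,0.01,0,0,0],[0,0,0,0,0,0],[0,0,0,0,0,0]])

```text
clock: 28.9
tcp_pos: [0.4618, -0.2733, 0.1122]
orientation: [-180.0, 0.0, 37.1]
contact_force: [0.0, -0.3, -1.1]
width: 0.0599
grip_force: 30.0
```

Below rim height with no contact, so the feet are in the recesses. Next come the last small steps.

>>> jog_arm(deltas=[[0,0,0.01,0,0,0],[0,0,0,0,0,0],[0,0,0,0,0,0]])

```text
clock: 29.2
tcp_pos: [0.4619, -0.2734, 0.1118]
orientation: [180.0, -0.0, 37.1]
contact_force: [-1.9, 1.1, 6.3]
width: 0.0597
grip_force: 30.0
```

>>> jog_arm(deltas=[[0,0,0,0,0,0],[0,0,0,0,0,0],[0,0,0,0,0,0],[0,0,0,0,0,0],[0,0,0,0,0,0]], jaw=0)

```text
clock: 29.7
tcp_pos: [0.4618, -0.2733, 0.1112]
orientation: [-180.0, 0.0, 37.1]
contact_force: [0.4, 0.3, -0.8]
width: 0.088
grip_force: 0.0
```

>>> jog_arm(deltas=[[0,0,-0.1,0,0,0],[0,0,-0.3,0,0,0],[0,0,-0.5,0,0,0],[0,0,-0.3,0,0,0],[0,0,0,0,0,0]])

```text
clock: 30.2
tcp_pos: [0.4639, -0.275, 0.236]
orientation: [179.6, -0.2, 37.0]
contact_force: [0.3, -0.0, -0.7]
width: 0.0881
grip_force: 0.0
```

>>> jog_arm(deltas=[[0.23,-0.38,0,0,0,0],[0.23,-0.38,0,0,0,0],[0.23,-0.38,0,0,0,0],[0.23,-0.38,0,0,0,0],[0.23,-0.38,0,0,0,0]])

```text
clock: 30.7
tcp_pos: [0.4382, -0.0507, 0.2311]
orientation: [-180.0, 0.0, 37.1]
contact_force: [1.2, 1.2, 0.0]
width: 0.0882
grip_force: 0.0
```

>>> jog_arm(deltas=[[0,0,0,0,0,0],[0,0,0,0,0,0],[0,0,0,0,0,0]])

```text
clock: 31.0
tcp_pos: [0.4389, -0.0535, 0.2312]
orientation: [180.0, 0.0, 37.0]
contact_force: [0.3, -0.6, -0.2]
width: 0.0881
grip_force: 0.0
```

Run:
```python
from m import *
go()
t=View("top");s=View("scene")
c=np.vstack([cv2.resize(t.im[130:280,90:490],(800,300),interpolation=cv2.INTER_CUBIC),cv2.resize(s.im[150:300,140:440],(600,300),interpolation=cv2.INTER_CUBIC)[:, :].copy() if 0 else cv2.copyMakeBorder(cv2.resize(s.im[150:300,140:440],(600,300),interpolation=cv2.INTER_CUBIC),0,0,0,200,cv2.BORDER_CONSTANT)])
cv2.imwrite("pics/k.png",cv2.convertScaleAbs(c,alpha=1.8))
T=whites(t,(345,180,425,275)); print([(p.round(1),n) for p,n in T])
if len(T)==4: print(axis(t.at([p for p,_ in T],.113)))
```

```text
clock 31.0 pos [ 0.4389 -0.0535  0.2312] ori [179.98   0.02  36.99] w 0.0881 F [ 0.3 -0.6 -0.2]
[(array([387.6, 209. ]), np.int32(33)), (array([375.2, 218.8]), np.int32(32)), (array([408.5, 235. ]), np.int32(31)), (array([395.9, 244.8]), np.int32(32))]
(array([ 0.4613, -0.2737]), np.float32(37.25308), [38.446205139160156, 78.55248260498047])
```

View pics/k.png

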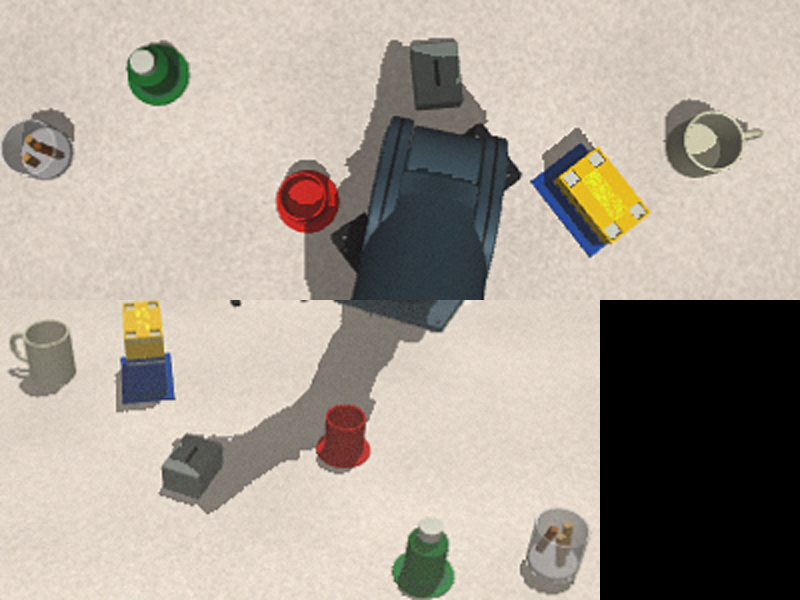

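Picture k shows the final layout. The yellow tub sits on the blue one at top-crop (603,195), with its lid recesses reading (0.4613,-0.2737), yaw 37.3, at the stacked height. The cup (307,200) and bottle (158,72) stand inside their pads, and the token box, mug and jar have not moved.

```bash
python3 -c "
from station import job_done
print(job_done())"
```

```text
the job is handed in; nothing more can be done
None
```

The job is done and handed in at about 31 s: the blue tub stands squarely on its pad with the yellow tub's feet in its lid recesses, the bottle and cup stand inside their pads, and the token box, mug and peg jar were left where they were.

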